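# Unclamp the painted panel and stand it in the drying crate

### The job

The sunflower panel in the green panel vise is dry. Slide the vise's jaw (the one with the red grip) fully open with the panel still standing in the vise, and leave it open; then lift the panel out and stand it upright, on its lower edge, on the grey felt in the one free cell of the wooden crate. Lower it all the way down before letting go, and leave the other panels, the bottle, the cup and the brush pot where they are.

Things in the scene. Friction and masses are not known exactly. Their poses are not given: they have to be found in the camera images.
- panel: The panel clamped in the vise: a painted wooden block, 34 (x, between its blue faces with a yellow flower) x 120 (y, long) x 110 mm (z, tall), about 0.3 kg. Origin: centre of its underside. In the vise it stands on the bed with its y along the vise's y, its top 130 mm above the table. Grip it from above across its 34 mm thickness.
- vise: Fixed panel vise. Origin on the table, under the centre of the clamped panel. Aluminium bed 100 (x) x 285 mm (y from -110 to +175), 20 mm thick, on which the panel stands. Green fixed jaw at y -61 to -91 mm, 64 mm wide, up to z 100 mm. The green sliding jaw slides along the vise's +y to open; behind it a low steel stop, 36 mm high, at y 163 to 175 mm.
- seat (a point): Point on top of the vise's bed (z = 20 mm) at the vise's centre, where the panel's origin is at the start.
- jaw (a joint): Opening of the sliding jaw in m: 0 clamped on the panel, 0.06 fully open at the stop. It slides along the vise's +y with about 4 N of friction and stays where it is left. The jaw is 64 mm wide (x), 34 mm thick (y) and 140 mm high; at its top a lip 12 mm long and 8 mm thick reaches over the end of the panel, 2 mm above the panel's top, so the panel cannot be lifted before the jaw is open.
- jaw_grip (a point): Centre of the red upright grip on top of the sliding jaw, 165 mm above the table; axes as the vise. The grip is a plate 50 mm wide (vise x), 16 mm thick (vise y), from z 140.5 to 182.5 mm; pinch it from above across its thickness (along the vise's y). Moves with the jaw.
- crate: Fixed open plywood crate, 198 (x) x 152 (y) x 50 mm high, walls and floor 6 mm, two dividers as high as the walls make three cells side by side along its x (centres at x = -64, 0, +64 mm), each 58 (x) x 140 mm (y) inside. Origin: centre of its underside.
- pad: Grey felt pad 50 x 132 x 3 mm fixed on the floor of the free cell. Origin: centre of its underside, 6 mm above the table (its top 9 mm above the table); axes as the crate, long along y. The panel goes on it, long side along the cell.
- red_panel: Red panel 34 x 120 x 60 mm high standing in another cell. Origin: centre of its underside. To be left alone.
- green_panel: Green panel 34 x 120 x 60 mm high standing in another cell. Origin: centre of its underside. To be left alone.
- bottle: Ochre paint bottle, 60 mm in diameter, 150 mm high, standing beyond the work. Origin: centre of its underside. To be left alone.
- cup: Red plastic cup, 84 mm across, 105 mm high. Origin: centre of its underside. To be left alone.
- brushes: Grey pot, 76 mm across and 100 mm high, with brushes standing in it up to 190 mm. Origin: centre of its underside. To be left alone.
Not all that is in view belongs to the job. There is more than one size of the panel; the one meant has the size given above.

How it is judged:
By the outcome, as a careful person would: the job done as asked, in the order asked, and still so for the second after the job is handed in, with the robot touching nothing.
It also fails if it takes over 58 s, if anything falls off the work surface, if the arm or the gripper's body presses on something with over 40 N, if the wrist force passes 120 N, or if a joint passes its speed limit or range.

### The arm

A 7-joint arm with a two-finger parallel gripper is mounted at the origin on the work surface. World frame = base frame: x ahead of the robot, y to its left, z up, the work surface at z = 0. Lengths are in m, angles in rad, forces in N, time in s.
With the tool pointing down it reaches from about 0.35 to 0.9 m from the base axis. Payload 8.1 kg.
Tool frame: the origin (TCP) lies at the very end of the fingers, on their centre line; the grasp point (between the pads) lies 19 mm behind it; z points along the fingers, y is the line along which they close (so a half turn about z gives the same grasp; the last joint's range is limited). The gripper opens to 92 mm and grips with 3 to 60 N. Pads are 19 mm wide; open, the fingers measure 130 mm over their backs; the gripper's body (75 mm by 190 mm) begins 47 mm behind the grasp point.
Start: joints at [1.088, 0.434, 0.025, 1.573, -0.012, 1.134, -0.075], TCP at [0.232, -0.58, 0.227] pointing down, gripper open.
Joint ranges: [-2.62, 2.62], [-0.44, 2.09], [-1.27, 1.32], [0.08, 2.57], [-1.32, 4.46], [0.12, 2], [-2.74, 2.74]. Speed limits (rad/s): [2.22, 2.22, 3.01, 3.01, 3.14, 3.14, 3.14].

### API

Orientations are given as a rotation vector (axis times angle).
In Python, from cell import arm gives the robot as it stands.
- The arm moves only by the tool carry_out, never from a script. Its argument "commands" is a list of rows, each a list of 7 numbers: the opening, from 0 (shut) to 1 (fully open), then the shift along the tool's x, y, z each as a share of 0.025 m, from -1 to 1, then the turn, a rotation vector about the tool's x, y, z each as a share of 0.1 rad, from -1 to 1. A call has 1 to 8 rows; each row shifts and turns the commanded pose from where the row before left it, along the tool's axes as they then stand; what a row does not reach is not made up. A row lasts 1/10 s, in which the tool goes at most 50 mm and 8.59 degrees, less where a joint would pass 70% of its speed; a pose out of reach is approached as far as the arm can. A call with a number of a shift or a turn outside -1 to 1 is refused whole. A call with a gripper value outside its range is refused whole. The fingers move at their own pace and stop on an object; "squeeze" is the grip in N (left out, the last holds). Time passes only in rows, so rows that do not move let the fingers close. It gives the time, the measured TCP pose, the force, the opening and the grip force at its end, in the units of the state.
- arm.observe(): the state, without advancing time (a new reading comes with each control period).
- arm.get_image(name): name is "scene" or "side" or "wrist"; returns a dict with "pixels" (480x640x3 uint8, red, green, blue), "range_z" (480x640 float32, m along the optical axis (not along the pixel's ray), 0 where there is no reading), "mtx" (3x3 intrinsics, pixels), "R" (3x3) and "t" (3): a world point X has camera coordinates R X + t; the wrist camera has in their place "tool_from_camera" (4x4, takes a point from camera to tool coordinates, whose origin is the TCP and whose axes are the flange's). Camera axes: x right, y down, z forward; pixel columns grow to the right and rows downward; lengths in m; the calibration is good to about 2 mm. The wrist camera is an equidistant fisheye: a pixel r from the principal point sees the ray r / f radians off the axis. A picture is of the moment at which its call begins: read the wrist's pose just before it.
- arm.sign_off(): hands the job in; it is judged then, once.
The state is a dict: "clock": time; "joints": joint angles; "dq": joint speeds; "joint_efforts": joint torques, N m; "position": TCP position; "ee_rot": TCP orientation; "force": force on the tool from outside, world axes, zero at the start; "ft_torque": the same for the moment, N m; "width": opening from 0.0 (shut) to 1.0 (fully open); "gripper_force": force on a finger pad.
Only numpy, scipy, OpenCV 4.12 (cv2) and the standard library are available. Lean on these libraries where they do the work, as an engineer would, in place of code of your own. Each camera call takes 0.05 s, during which the arm holds its last target. There are 200 camera calls.

## Working session

There is one attempt and no reset: what is moved stays moved. The work goes in short steps, Python scripts to look and compute and a tool call to move; the robot and the scene stay as the last step left them, time stands still between calls to the robot, and variables do not carry over. Pictures are saved under pics/ and viewed, at most 10 in all, crops included, and the job is handed in when it is done.

Besides the shell and the picture viewer there is one more tool, called after "Emit:" as name([rows], argument=value, ...), one row to a line, values as JSON. carry_out: Moves the arm, as the interface text tells. Shift numbers are shares of 0.025 m and turn numbers shares of 0.1 rad, none past 1 either way. Its arguments: {"type":"object","properties":{"commands":{"type":"array"},"squeeze":{"type":"number"}},"required":["commands"]}

```bash
mkdir -p pics
cat > h.py <<'E'
import numpy as np, cv2
from cell import arm
def grab(n):
    im=arm.get_image(n); np.savez('pics/%s.npz'%n,**im); return im
def cloud(im):
    z=im['range_z']; K=im['mtx']; v,u=np.mgrid[:480,:640]
    P=np.stack([(u-K[0,2])/K[0,0]*z,(v-K[1,2])/K[1,1]*z,z],-1)
    W=(P-im['t'])@im['R']; W[z==0]=np.nan; return W
E
python3 - <<'E'
from h import *
s=arm.observe(); print(s['position'],s['ee_rot'],s['width'],s['clock'])
for n in('scene','side'):
    im=grab(n); cv2.imwrite(f'pics/{n}0.png',im['pixels'][...,::-1]); print(n,-im['R'].T@im['t'])
E
```

```text
[ 0.23145726 -0.57998976  0.22591172] [-3.08357516e+00 -5.92554262e-01  7.25798266e-04] 1.0022851161826192 0.0
scene [1.14409196 0.21958395 1.04674322]
side [1.44072878 0.31329605 0.94894813]
```

View pics/scene0.png

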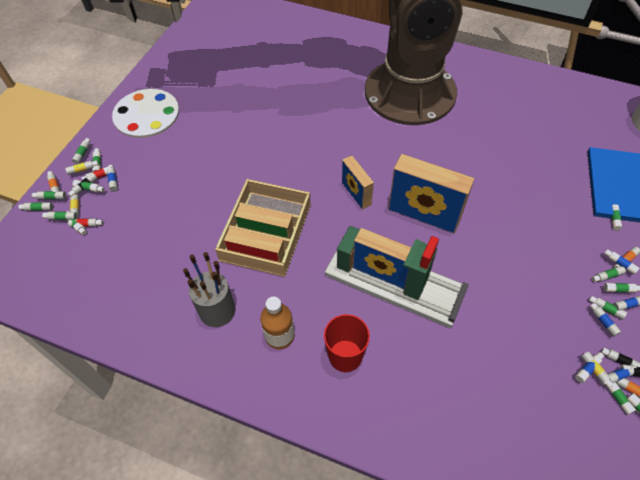

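View pics/side0.png

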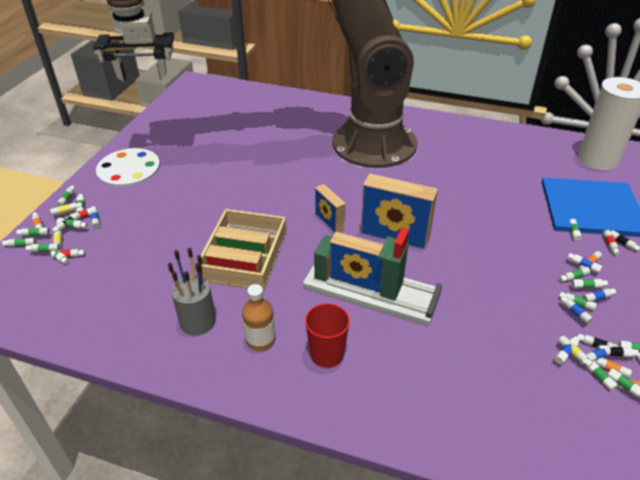

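The scene picture shows three sunflower panels: a small loose one at (357,182), a large loose one at (430,193), and one between the green jaws at (382,258) with the red grip at (430,252). The target is the one in the vise. The free cell, with grey felt, is the crate's rear one at (275,207). The cup, at (346,343), and the bottle are beyond the work.

Run:
```python
from h import *
def rect(n,pts): 
    r=cv2.minAreaRect((pts[:,:2]*1000).astype(np.float32)); b=cv2.boxPoints(r)
    print(n,len(pts),'c',np.round(r[0],1),'size',np.round(r[1],1),'ang',round(r[2],1),'z',np.round(np.percentile(pts[:,2],[5,50,95])*1000,1))
for n in('scene','side'):
    im=dict(np.load(f'pics/{n}.npz')); W=cloud(im); hsv=cv2.cvtColor(im['pixels'],cv2.COLOR_RGB2HSV)
    H,S,V=[hsv[...,i].astype(int) for i in range(3)]; z=W[...,2]
    print(n)
    box={'scene':(slice(225,325),slice(320,475)),'side':(slice(220,325),slice(300,445))}[n]
    cb={'scene':(slice(175,280),slice(210,315)),'side':(slice(205,290),slice(195,290))}[n]
    def sel(name,m,b):
        k=np.zeros_like(m); k[b]=m[b]; k=k&np.isfinite(z)
        k=cv2.morphologyEx(k.astype(np.uint8),cv2.MORPH_OPEN,np.ones((2,2)))
        c,l,st,_=cv2.connectedComponentsWithStats(k)
        if c<2: print(name,'none'); return
        i=1+st[1:,4].argmax(); rect(name,W[l==i])
    sel('red grip',((H<8)|(H>172))&(S>150)&(V>90)&(z>.135),box)
    sel('panel top',(H>8)&(H<25)&(S>60)&(z>.125)&(z<.135),box)
    sel('bed',(S<60)&(V>120)&(z>.012)&(z<.028),box)
    sel('jaw/fix green z>.09',(H>45)&(H<95)&(S>60)&(z>.09),box)
    sel('pad',(S<70)&(z<.02)&(z>0),cb)
    sel('crate rim',(z>.044)&(z<.054),cb)
    sel('red/green top',(z>.058)&(z<.075),cb)
    for nm,b in(('scenebig',{'scene':(slice(155,235),slice(385,475)),'side':(slice(175,245),slice(360,440))}[n]),('small',{'scene':(slice(155,210),slice(338,376)),'side':(slice(182,232),slice(312,348))}[n])): sel(nm,(z>.02)&(H>8)&(H<25)&(S>60),b)
im=np.load('pics/scene.npz'); cv2.imwrite('pics/crop.png',cv2.resize(im['pixels'][150:330,200:480,::-1],(784,504),interpolation=2))
```

```text
scene
red grip 274 c [520.9 197.5] size [ 14.3 164.3] ang 86.0 z [nan nan nan]
panel top 800 c [570.3 104.7] size [107.7  30.4] ang 78.7 z [nan nan nan]
bed 1484 c [615.5 136.1] size [284.8  50. ] ang 77.9 z [nan nan nan]
jaw/fix green z>.09 671 c [578.6 181.2] size [42.2 64.3] ang 78.7 z [nan nan nan]
pad 591 c [ 493.1 -171.2] size [ 59.  137.3] ang 5.8 z [ 6.9 10.2 44.7]
crate rim 450 c [ 561.  -206.1] size [201.7  73.6] ang 11.2 z [nan nan nan]
red/green top 884 c [ 619.8 -162. ] size [ 51.  115.2] ang 15.2 z [nan nan nan]
scenebig 1325 c [317.2 152.6] size [158.5 170.1] ang 86.9 z [nan nan nan]
small 523 c [379.9 -15.3] size [90.9 27.9] ang 52.8 z [nan nan nan]
side
red grip 268 c [504.4 189.9] size [200.9  12.9] ang 4.5 z [nan nan nan]
panel top 552 c [575.1 105.1] size [109.6  39.7] ang 79.0 z [nan nan nan]
bed 2381 c [576.2 140.8] size [281.5 101.1] ang 86.0 z [nan nan nan]
jaw/fix green z>.09 617 c [581.6 181.9] size [41.9 63.7] ang 78.4 z [nan nan nan]
pad 173 c [ 504.2 -171.4] size [ 77.  135.5] ang 5.4 z [ 3.5  7.8 64.6]
crate rim 292 c [ 608.4 -118.9] size [103.2 200.4] ang 54.3 z [nan nan nan]
red/green top 693 c [ 620.4 -163.1] size [ 53.  117.3] ang 14.9 z [nan nan nan]
scenebig 1005 c [292.1 153.5] size [159.3 226.1] ang 86.5 z [nan nan nan]
small 410 c [383.5 -15.6] size [90.8 30. ] ang 53.7 z [nan nan nan]
```

View pics/crop.png

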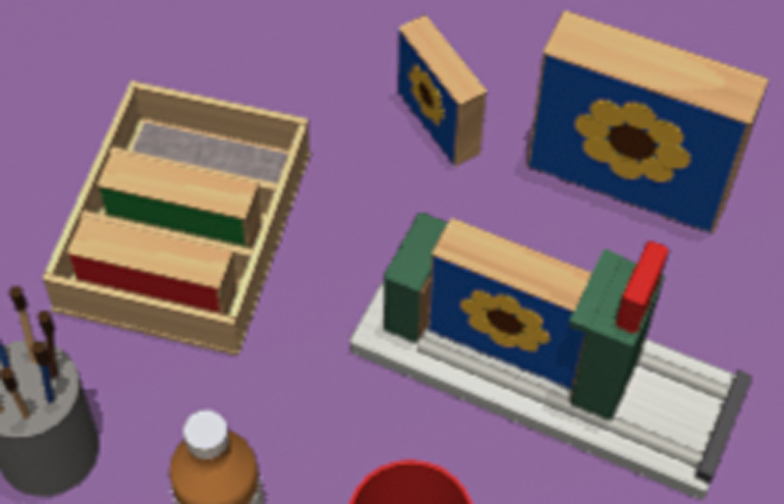

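The close crop confirms it: the panel sits between the green jaws with the red grip, and has the lip over its end. The free cell is the rear one, with the grey felt. I'll refine the measurements with depth-edge noise removed.

```bash
cat >> h.py <<'E'
def tops(im):
    W=cloud(im); d=im['range_z']; k=np.ones((3,3))
    flat=(cv2.dilate(d,k)-cv2.erode(d,k)<.02)&(d>0)
    hsv=cv2.cvtColor(im['pixels'],cv2.COLOR_RGB2HSV).astype(int)
    return W,flat,hsv[...,0],hsv[...,1],hsv[...,2]
def rect(n,W,m):
    m=m.astype(np.uint8); c,l,st,_=cv2.connectedComponentsWithStats(m)
    p=W[l==1+st[1:,4].argmax()]; 
    r=cv2.minAreaRect((p[:,:2]*1000).astype(np.float32))
    x=p[:,:2]-p[:,:2].mean(0); w,v=np.linalg.eigh(x.T@x); a=np.degrees(np.arctan2(v[1,1],v[0,1]))%180
    print(n,len(p),'rect',np.round(r[0],1),np.round(r[1],1),round(r[2],1),'mean',np.round(p.mean(0)*1000,1),'pca ang',round(a,1))
E
python3 - <<'E'
from h import *
for n in('scene','side'):
    W,f,H,S,V=tops(dict(np.load(f'pics/{n}.npz'))); x,y,z=np.moveaxis(W,-1,0); print(n)
    near=lambda a,b,r:(np.hypot(x-a,y-b)<r)
    v=near(.585,.14,.18); c=near(.56,-.17,.14); wood=(H>8)&(H<28)&(S>50)
    rect('paneltop',W,v&f&wood&(z>.123)&(z<.137))
    rect('grip',W,v&((H<8)|(H>172))&(S>150)&(z>.14))
    rect('griptop',W,v&((H<8)|(H>172))&(S>150)&(z>.176))
    rect('jaw top',W,v&f&(H>45)&(H<95)&(S>60)&(z>.132)&(z<.148))
    rect('bed',W,v&f&(S<60)&(z>.012)&(z<.028))
    rect('crate rim',W,c&wood&(z>.044)&(z<.056))
    rect('pad',W,c&f&(S<70)&(z<.016))
    rect('crate all',W,c&f&(z>.004)&(S>0)&(wood|(S<70)))
    # individual rim lines, by raw colour hue of bright rim
    d=np.array([.2,.98]); 
    for nm,g in(('greenp',near(.56,-.165,.06)&(z>.056)&(z<.07)),('redp',near(.62,-.165,.07)&(z>.056)&(z<.07))): rect(nm,W,g&f&wood)
    for nm,b in(('bigtop',near(.38,.18,.13)&(z>.13)),('smalltop',near(.385,-.015,.06)&(z>.04)),('cup',near(.77,.1,.12)&(z>.09)),('bottle',near(.75,-.05,.1)&(z>.1)) ): rect(nm,W,b); print(np.nanmax(z[b]).round(3))
E
```

```text
scene
paneltop 688 rect [571.1 102.7] [104.   34.1] 86.5 mean [571.3 103.6 130.9] pca ang 84.7
grip 288 rect [576.9 190.7] [51.4 19.7] 0.4 mean [584.1 191.9 177.1] pca ang 177.0
griptop 214 rect [576.8 192.3] [16.3 50.8] 85.6 mean [579.3 192.2 182.8] pca ang 176.2
jaw top 403 rect [576.5 178.2] [44.4 64.4] 86.1 mean [583.2 171.9 140.7] pca ang 14.6
bed 2532 rect [574.1 140.3] [279.9  99.8] 86.0 mean [596.5 167.8  21.4] pca ang 95.0
crate rim 937 rect [ 554.1 -169.2] [201.5 153.2] 6.4 mean [ 557.7 -168.2   49.5] pca ang 6.3
pad 514 rect [ 480.4 -183.4] [ 33.1 124.7] 6.5 mean [ 479.5 -181.9    9.9] pca ang 96.1
crate all 1340 rect [ 502.5 -173.2] [ 92.7 149.7] 7.5 mean [ 471.7 -185.9   23.2] pca ang 100.0
greenp 607 rect [ 555.4 -166.8] [ 34.  116.8] 6.9 mean [ 555.7 -166.1   66.7] pca ang 96.1
redp 653 rect [ 619.1 -160.8] [ 34.1 118.8] 6.9 mean [ 618.9 -158.7   66.6] pca ang 96.0
bigtop 1791 rect [377.7 148.1] [161.8  51.7] 87.0 mean [383.1 149.1 147.1] pca ang 87.0
0.156
smalltop 775 rect [378.4 -18. ] [97.  30.1] 51.9 mean [386.4 -14.2  74.2] pca ang 54.2
0.092
cup 504 rect [762.8 
[... 721 characters left out ...]
7.5 105.6] 89.5 mean [ 640.5 -168.5 -752.1] pca ang 89.5
crate all 846 rect [ 470.6 -186.2] [ 63.3 154.6] 25.1 mean [ 466.6 -188.7   26. ] pca ang 99.6
greenp 473 rect [ 558.7 -167.4] [ 36.8 114.9] 5.8 mean [ 559.2 -165.    63.7] pca ang 96.2
redp 556 rect [ 621.2 -162.2] [ 35.9 119.4] 7.5 mean [ 622.4 -160.3   63.8] pca ang 96.1
bigtop 1302 rect [378.7 146.5] [162.9  56.5] 86.2 mean [386.2 148.8 143.5] pca ang 86.7
0.151
smalltop 686 rect [380.4 -19.4] [100.6  31.3] 53.1 mean [389.4 -15.6  69.1] pca ang 55.1
0.087
cup 539 rect [764.6  98.7] [82.7 84.5] 89.4 mean [764.   98.1  98.5] pca ang 18.6
0.109
bottle 563 rect [779.1 -36.9] [39.8 47.7] 24.2 mean [781.1 -35.3 123.2] pca ang 118.3
0.152
```

```bash
cat >> h.py <<'E'
from scipy.spatial.transform import Rotation as Ro
def plan(t,yaw,n=None,g=1):
    """rows to bring TCP to t (mm) with tool y at yaw deg, tool z down"""
    s=arm.observe(); p=np.array(s['position']); R=Ro.from_rotvec(s['ee_rot']); c,d=np.cos(np.radians(yaw)),np.sin(np.radians(yaw))
    T=Ro.from_matrix(np.array([[-d,c,0],[c,d,0],[0,0,-1.]])); T=Ro.from_matrix(np.column_stack([[-d,c,0],[c,d,0],[0,0,-1]])) 
    if np.linalg.det(T.as_matrix())<0: raise SystemExit('det')
    D=np.array(t)/1000-p; w=(R.inv()*T).as_rotvec()
    n=n or int(np.ceil(max(np.linalg.norm(D)/.024,np.linalg.norm(w)/.097,1)))
    print('t',round(s['clock'],2),'at',np.round(p*1000,1),'D',np.round(D*1000,1),'turn',np.round(w,3),'F',np.round(s['force'],1),'w',round(s['width'],3),'gf',np.round(s['gripper_force'],1),'n',n)
    for i in range(min(n,8)):
        b=(R*Ro.from_rotvec(w*i/n)).inv().apply(D/n)/.025
        print([g]+list(np.round(b,2))+list(np.round(w/n/.1,2)))
E
python3 - <<'E'
from h import *
plan([577.5,191.5,225],86)
E
```

```text
t 0.1 at [ 231.5 -580.1  226. ] D [346.  771.6  -1. ] turn [-1.000e-03 -2.000e-03 -2.692e+00] F [-0.7 -0.3  0.8] w 1.002 gf 0.0 n 36
[1, np.float64(0.67), np.float64(-0.65), np.float64(0.0), np.float64(-0.0), np.float64(-0.0), np.float64(-0.75)]
[1, np.float64(0.72), np.float64(-0.6), np.float64(0.0), np.float64(-0.0), np.float64(-0.0), np.float64(-0.75)]
[1, np.float64(0.76), np.float64(-0.55), np.float64(0.0), np.float64(-0.0), np.float64(-0.0), np.float64(-0.75)]
[1, np.float64(0.8), np.float64(-0.49), np.float64(0.0), np.float64(-0.0), np.float64(-0.0), np.float64(-0.75)]
[1, np.float64(0.84), np.float64(-0.43), np.float64(0.0), np.float64(-0.0), np.float64(-0.0), np.float64(-0.75)]
[1, np.float64(0.87), np.float64(-0.36), np.float64(0.0), np.float64(-0.0), np.float64(-0.0), np.float64(-0.75)]
[1, np.float64(0.89), np.float64(-0.3), np.float64(0.0), np.float64(-0.0), np.float64(-0.0), np.float64(-0.75)]
[1, np.float64(0.91), np.float64(-0.23), np.float64(0.0), np.float64(-0.0), np.float64(-0.0), np.float64(-0.75)]
```

Emit:
carry_out([
  [1,0.67,-0.65,0,0,0,-0.75],
  [1,0.72,-0.6,0,0,0,-0.75],
  [1,0.76,-0.55,0,0,0,-0.75],
  [1,0.8,-0.49,0,0,0,-0.75],
  [1,0.84,-0.43,0,0,0,-0.75],
  [1,0.87,-0.36,0,0,0,-0.75],
  [1,0.89,-0.3,0,0,0,-0.75],
  [1,0.91,-0.23,0,0,0,-0.75],
], squeeze=25)

```text
clock: 0.9
position: [0.3086, -0.4074, 0.2266]
ee_rot: [-2.768, -1.485, 0.0]
force: [0.2, 1.0, -0.6]
width: 0.999
gripper_force: 0.0
```

```bash
sed -i 's/print(\[g\].*/print([g]+[float(k) for k in np.round(np.r_[b,w\/n\/.1],2)])/' h.py
python3 - <<'E'
from h import *
plan([577.5,191.5,225],86); print(np.round(arm.observe()['joints'],2))
E
```

```text
t 0.9 at [ 308.6 -407.4  226.6] D [268.9 598.9  -1.6] turn [-0.    -0.    -2.087] F [ 0.2  1.  -0.6] w 0.999 gf 0.0 n 28
[1, 0.93, -0.15, 0.0, -0.0, -0.0, -0.75]
[1, 0.93, -0.08, 0.0, -0.0, -0.0, -0.75]
[1, 0.94, -0.01, 0.0, -0.0, -0.0, -0.75]
[1, 0.94, 0.06, 0.0, -0.0, -0.0, -0.75]
[1, 0.93, 0.13, 0.0, -0.0, -0.0, -0.75]
[1, 0.92, 0.19, 0.0, -0.0, -0.0, -0.75]
[1, 0.9, 0.26, 0.0, -0.0, -0.0, -0.75]
[1, 0.88, 0.33, 0.0, -0.0, -0.0, -0.75]
[ 0.96  0.26 -0.17  1.84  0.05  1.05  0.18]
```

Tracking is exact; I'll run the next rows (the pattern continues).

Emit:
carry_out([
  [1,0.93,-0.15,0,0,0,-0.75],
  [1,0.93,-0.08,0,0,0,-0.75],
  [1,0.94,-0.01,0,0,0,-0.75],
  [1,0.94,0.06,0,0,0,-0.75],
  [1,0.93,0.13,0,0,0,-0.75],
  [1,0.92,0.19,0,0,0,-0.75],
  [1,0.9,0.26,0,0,0,-0.75],
  [1,0.88,0.33,0,0,0,-0.75],
])

```text
clock: 1.7
position: [0.3866, -0.2362, 0.2268]
ee_rot: [2.204, 2.238, 0.0]
force: [-0.0, -0.4, -0.3]
width: 1.001
gripper_force: 0.0
```

Run:
```python
from h import *
plan([577.5,191.5,225],86); print(np.round(arm.observe()['joints'],2))
```

```text
t 1.7 at [ 386.6 -236.2  226.8] D [190.9 427.7  -1.8] turn [ 0.     0.    -1.486] F [-0.  -0.4 -0.3] w 1.001 gf 0.0 n 20
[1, 0.85, 0.39, 0.0, 0.0, 0.0, -0.74]
[1, 0.82, 0.46, 0.0, 0.0, 0.0, -0.74]
[1, 0.78, 0.52, 0.0, 0.0, 0.0, -0.74]
[1, 0.74, 0.57, 0.0, 0.0, 0.0, -0.74]
[1, 0.7, 0.63, 0.0, 0.0, 0.0, -0.74]
[1, 0.65, 0.68, 0.0, 0.0, 0.0, -0.74]
[1, 0.6, 0.72, 0.0, 0.0, 0.0, -0.74]
[1, 0.54, 0.76, 0.0, 0.0, 0.0, -0.74]
[ 0.77  0.19 -0.39  1.95  0.08  1.03  0.36]
```

Emit:
carry_out([
  [1,0.85,0.39,0,0,0,-0.74],
  [1,0.82,0.46,0,0,0,-0.74],
  [1,0.78,0.52,0,0,0,-0.74],
  [1,0.74,0.57,0,0,0,-0.74],
  [1,0.7,0.63,0,0,0,-0.74],
  [1,0.65,0.68,0,0,0,-0.74],
  [1,0.6,0.72,0,0,0,-0.74],
  [1,0.54,0.76,0,0,0,-0.74],
])

```text
clock: 2.5
position: [0.4641, -0.0654, 0.2267]
ee_rot: [1.456, 2.784, 0.0]
force: [0.4, 0.2, 0.4]
width: 1.003
gripper_force: 0.0
```

Run:
```python
from h import *
plan([577.5,191.5,225],86); print(np.round(arm.observe()['joints'],2))
```

```text
t 2.5 at [464.1 -65.4 226.7] D [113.4 256.9  -1.7] turn [ 0.     0.    -0.894] F [0.4 0.2 0.4] w 1.003 gf 0.0 n 12
[1, 0.49, 0.8, 0.01, 0.0, 0.0, -0.74]
[1, 0.43, 0.83, 0.01, 0.0, 0.0, -0.74]
[1, 0.36, 0.86, 0.01, 0.0, 0.0, -0.74]
[1, 0.3, 0.89, 0.01, 0.0, 0.0, -0.74]
[1, 0.23, 0.91, 0.01, 0.0, 0.0, -0.74]
[1, 0.16, 0.92, 0.01, 0.0, 0.0, -0.74]
[1, 0.09, 0.93, 0.01, 0.0, 0.0, -0.74]
[1, 0.02, 0.94, 0.01, 0.0, 0.0, -0.74]
[ 0.52  0.24 -0.59  1.9   0.15  1.05  0.47]
```

Emit:
carry_out([
  [1,0.49,0.8,0,0,0,-0.74],
  [1,0.43,0.83,0,0,0,-0.74],
  [1,0.36,0.86,0,0,0,-0.74],
  [1,0.3,0.89,0,0,0,-0.74],
  [1,0.23,0.91,0,0,0,-0.74],
  [1,0.16,0.92,0,0,0,-0.74],
  [1,0.09,0.93,0,0,0,-0.74],
  [1,0.02,0.94,0,0,0,-0.74],
])

```text
clock: 3.3
position: [0.5409, 0.1053, 0.2266]
ee_rot: [-0.581, -3.087, -0.0]
force: [-0.3, -0.1, 0.3]
width: 1.001
gripper_force: 0.0
```

Run:
```python
from h import *
plan([577.5,191.5,225],86); print(np.round(arm.observe()['joints'],2))
```

```text
t 3.3 at [540.9 105.3 226.6] D [36.6 86.2 -1.6] turn [ 0.    -0.    -0.302] F [-0.3 -0.1  0.3] w 1.001 gf 0.0 n 4
[1, -0.03, 0.94, 0.02, 0.0, -0.0, -0.76]
[1, -0.1, 0.93, 0.02, 0.0, -0.0, -0.76]
[1, -0.17, 0.92, 0.02, 0.0, -0.0, -0.76]
[1, -0.24, 0.91, 0.02, 0.0, -0.0, -0.76]
[ 0.25  0.41 -0.74  1.71  0.3   1.13  0.62]
```

Emit:
carry_out([
  [1,-0.03,0.94,0,0,0,-0.76],
  [1,-0.1,0.93,0,0,0,-0.76],
  [1,-0.17,0.92,0,0,0,-0.76],
  [1,-0.24,0.91,0,0,0,-0.76],
  [1,0,0,0,0,0,0],
])

```text
clock: 3.8
position: [0.5778, 0.194, 0.2265]
ee_rot: [-0.103, -3.139, -0.005]
force: [0.0, 1.5, -0.3]
width: 1.001
gripper_force: 0.0
```

Run:
```python
from h import *
plan([577.5,191.5,152],86)
s=arm.observe(); im=arm.get_image('wrist'); cv2.imwrite('pics/w1.png',im['pixels'][...,::-1])
hsv=cv2.cvtColor(im['pixels'],cv2.COLOR_RGB2HSV).astype(int); m=((hsv[...,0]<8)|(hsv[...,0]>172))&(hsv[...,1]>150)&(hsv[...,2]>60)&(im['range_z']>0)
K=im['mtx']; v,u=np.nonzero(m); a=(u-K[0,2])/K[0,0]; b=(v-K[1,2])/K[1,1]; th=np.hypot(a,b); z=im['range_z'][m]
k=np.tan(th)/th*z; P=np.c_[a*k,b*k,z,np.ones(len(z))]@np.array(im['tool_from_camera']).T
W=Ro.from_rotvec(s['ee_rot']).apply(P[:,:3])+s['position']
g=(W[:,2]>.176)&(W[:,2]<.19); r=cv2.minAreaRect((W[g,:2]*1000).astype(np.float32)); print(g.sum(),r,np.median(W[g],0))
```

```text
t 3.8 at [577.8 194.  226.5] D [ -0.3  -2.5 -74.5] turn [ 0.003 -0.001  0.004] F [ 0.   1.5 -0.3] w 1.001 gf 0.0 n 4
[1, 0.0, -0.03, 0.74, 0.01, -0.0, 0.01]
[1, 0.0, -0.03, 0.74, 0.01, -0.0, 0.01]
[1, 0.0, -0.03, 0.74, 0.01, -0.0, 0.01]
[1, 0.0, -0.03, 0.74, 0.01, -0.0, 0.01]
2070 ((574.1468505859375, 192.8505096435547), (15.230905532836914, 48.9279899597168), 86.44039916992188) [0.57176022 0.19296843 0.1824782 ]
```

View pics/w1.png

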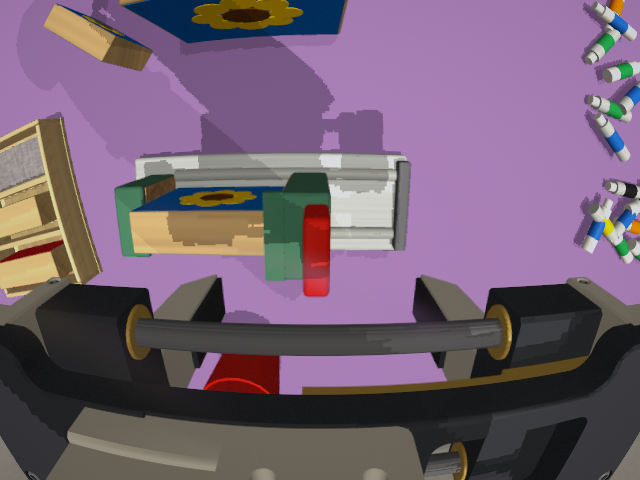

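The wrist picture shows the red grip at (316,250), midway between the fingers at about (205,320) and (435,310). The position agrees with the scene cameras to within 3 mm. Descend and close.

Emit:
carry_out([
  [1,0,-0.02,0.74,0,0,0],
  [1,0,-0.02,0.74,0,0,0],
  [1,0,-0.02,0.74,0,0,0],
  [1,0,0,0.74,0,0,0],
  [0,0,0,0,0,0,0],
  [0,0,0,0,0,0,0],
  [0,0,0,0,0,0,0],
  [0,0,0,0,0,0,0],
])

```text
clock: 4.65
position: [0.5783, 0.1881, 0.1539]
ee_rot: [0.116, 3.138, 0.001]
force: [-1.0, 0.3, 0.1]
width: 0.701
gripper_force: 0.0
```

Emit:
carry_out([
  [0,0,0.1,0,0,0,0],
  [0,0,0,0,0,0,0],
  [0,0,0,0,0,0,0],
  [0,0,0,0,0,0,0],
  [0,0,0,0,0,0,0],
  [0,0,0,0,0,0,0],
  [0,0,0,0,0,0,0],
  [0,0,0,0,0,0,0],
])

```text
clock: 5.45
position: [0.5782, 0.1927, 0.1527]
ee_rot: [0.114, 3.139, 0.005]
force: [2.8, 8.1, -4.4]
width: 0.173
gripper_force: 25.0
```

Emit:
carry_out([
  [0,0,0.4,0,0,0,0],
  [0,0,0.4,0,0,0,0],
  [0,0,0.4,0,0,0,0],
  [0,0,0.4,0,0,0,0],
  [0,0,0.4,0,0,0,0],
  [0,0,0.3,0,0,0,0],
  [0,0,0,0,0,0,0],
])

```text
clock: 6.15
position: [0.5824, 0.249, 0.1527]
ee_rot: [0.115, 3.139, 0.001]
force: [0.1, 2.2, -0.9]
width: 0.176
gripper_force: 25.0
```

Emit:
carry_out([
  [0,0,0.1,0,0,0,0],
  [0,0,0.1,0,0,0,0],
  [0,0,0,0,0,0,0],
])

```text
clock: 6.45
position: [0.5826, 0.2525, 0.1527]
ee_rot: [-0.116, -3.139, 0.001]
force: [-0.2, -3.2, 1.5]
width: 0.171
gripper_force: 25.0
```

Emit:
carry_out([
  [0,0,0.1,0,0,0,0],
  [0,0,0.1,0,0,0,0],
  [0,0,0,0,0,0,0],
])

```text
clock: 6.75
position: [0.5827, 0.2526, 0.1526]
ee_rot: [-0.121, -3.137, 0.013]
force: [-7.0, -18.3, 14.6]
width: 0.174
gripper_force: 25.0
```

The jaw is against its stop, with 18 N of resistance. Relax, release and rise.

Emit:
carry_out([
  [0,0,-0.16,0,0,0,0],
  [0.5,0,0,0,0,0,0],
  [1,0,0,0,0,0,0],
  [1,0,0,0,0,0,0],
  [1,0,0,-0.8,0,0,0],
  [1,0,0,-1,0,0,0],
  [1,0,0,-1,0,0,0],
  [1,0,0,0,0,0,0],
])

```text
clock: 7.55
position: [0.5839, 0.2557, 0.2264]
ee_rot: [0.115, 3.135, 0.006]
force: [-0.3, 0.7, -0.2]
width: 0.732
gripper_force: 0.0
```

Run:
```python
from h import *
im=grab('scene'); cv2.imwrite('pics/s2.png',im['pixels'][...,::-1])
for n in('scene','side'):
    im=grab(n); W,f,H,S,V=tops(im); x,y,z=np.moveaxis(W,-1,0); v=np.hypot(x-.585,y-.16)<.18
    rect('paneltop',W,v&f&(H>8)&(H<28)&(S>50)&(z>.123)&(z<.137)); rect('griptop',W,v&((H<8)|(H>172))&(S>150)&(z>.174))
plan([572.5,108,225],-4)
```

```text
paneltop 810 rect [571.3 108.6] [115.7  32.6] 85.6 mean [571.8 108.8 131. ] pca ang 85.7
griptop 205 rect [581.9 251.6] [15.  50.4] 85.9 mean [584.1 251.4 182.9] pca ang 176.5
paneltop 586 rect [573.5 107.3] [117.4  35.4] 86.4 mean [574.3 109.2 127.8] pca ang 85.8
griptop 146 rect [583.4 250.6] [15.9 50.1] 85.6 mean [586.6 250.7 179.6] pca ang 176.3
t 7.7 at [582.5 253.7 222.1] D [ -10.  -145.7    2.9] turn [-1.000e-03 -0.000e+00  1.567e+00] F [ 0.   0.3 -0.7] w 0.865 gf 0.0 n 17
[1, -0.0, -0.34, -0.01, -0.0, -0.0, 0.92]
[1, -0.03, -0.34, -0.01, -0.0, -0.0, 0.92]
[1, -0.06, -0.34, -0.01, -0.0, -0.0, 0.92]
[1, -0.1, -0.33, -0.01, -0.0, -0.0, 0.92]
[1, -0.13, -0.32, -0.01, -0.0, -0.0, 0.92]
[1, -0.15, -0.31, -0.01, -0.0, -0.0, 0.92]
[1, -0.18, -0.29, -0.01, -0.0, -0.0, 0.92]
[1, -0.21, -0.27, -0.01, -0.0, -0.0, 0.92]
```

View pics/s2.png

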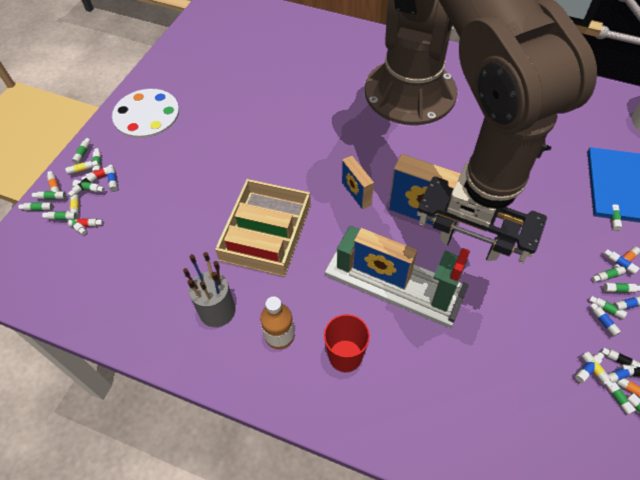

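The picture shows the jaw at the stop (450,278), with the panel still standing at (383,258) and clear of the lip. The panel top's centre is (572.4, 108). Now turn over the panel.

Emit:
carry_out([
  [1,0,-0.34,0,0,0,0.92],
  [1,-0.03,-0.34,0,0,0,0.92],
  [1,-0.06,-0.34,0,0,0,0.92],
  [1,-0.1,-0.33,0,0,0,0.92],
  [1,-0.13,-0.32,0,0,0,0.92],
  [1,-0.15,-0.31,0,0,0,0.92],
  [1,-0.18,-0.29,0,0,0,0.92],
  [1,-0.21,-0.27,0,0,0,0.92],
])

```text
clock: 8.5
position: [0.5773, 0.1846, 0.2213]
ee_rot: [-1.242, -2.884, 0.002]
force: [-0.4, 0.1, -0.2]
width: 0.999
gripper_force: 0.0
```

Run:
```python
from h import *
plan([572.4,108,225],-4)
```

```text
t 8.5 at [577.3 184.6 221.3] D [ -4.9 -76.6   3.7] turn [-0.002  0.     0.827] F [-0.4  0.1 -0.2] w 0.999 gf 0.0 n 9
[1, -0.23, -0.25, -0.02, -0.0, 0.0, 0.92]
[1, -0.25, -0.23, -0.02, -0.0, 0.0, 0.92]
[1, -0.27, -0.2, -0.02, -0.0, 0.0, 0.92]
[1, -0.29, -0.18, -0.02, -0.0, 0.0, 0.92]
[1, -0.31, -0.15, -0.02, -0.0, 0.0, 0.92]
[1, -0.32, -0.12, -0.02, -0.0, 0.0, 0.92]
[1, -0.33, -0.09, -0.02, -0.0, 0.0, 0.92]
[1, -0.34, -0.06, -0.02, -0.0, 0.0, 0.92]
```

Emit:
carry_out([
  [1,-0.23,-0.25,0,0,0,0.92],
  [1,-0.25,-0.23,0,0,0,0.92],
  [1,-0.27,-0.2,0,0,0,0.92],
  [1,-0.29,-0.18,0,0,0,0.92],
  [1,-0.31,-0.15,0,0,0,0.92],
  [1,-0.32,-0.12,0,0,0,0.92],
  [1,-0.33,-0.09,0,0,0,0.92],
  [1,-0.34,-0.06,0,0,0,0.92],
])

```text
clock: 9.3
position: [0.5729, 0.1165, 0.2213]
ee_rot: [-2.197, -2.244, 0.003]
force: [-0.6, 0.0, 1.0]
width: 1.0
gripper_force: 0.0
```

Emit:
carry_out([
  [1,-0.34,-0.02,0,0,0,0.9],
  [1,0,0,0,0,0,0],
  [1,0,0,0,0,0,0],
])

```text
clock: 9.6
position: [0.5729, 0.1087, 0.2219]
ee_rot: [-2.289, -2.15, 0.002]
force: [-0.1, -0.2, 0.7]
width: 0.998
gripper_force: 0.0
```

Run:
```python
from h import *
plan([572.4,108,92],-4)
```

```text
t 9.6 at [572.9 108.7 221.9] D [  -0.5   -0.7 -129.9] turn [-0.001  0.     0.007] F [-0.1 -0.2  0.7] w 0.998 gf 0.0 n 6
[1, -0.0, -0.0, 0.87, -0.0, 0.0, 0.01]
[1, -0.0, -0.0, 0.87, -0.0, 0.0, 0.01]
[1, -0.0, -0.0, 0.87, -0.0, 0.0, 0.01]
[1, -0.0, -0.0, 0.87, -0.0, 0.0, 0.01]
[1, -0.0, -0.0, 0.87, -0.0, 0.0, 0.01]
[1, -0.01, -0.0, 0.87, -0.0, 0.0, 0.01]
```

Emit:
carry_out([
  [1,0,0,0.87,0,0,0.05],
  [1,0,0,0.87,0,0,0],
  [1,0,0,0.87,0,0,0],
  [1,0,0,0.87,0,0,0],
  [1,0,0,0.87,0,0,0],
  [1,0,0,0.84,0,0,0],
  [1,0,0,0,0,0,0],
])

```text
clock: 10.3
position: [0.5712, 0.1087, 0.09]
ee_rot: [-2.292, -2.144, 0.007]
force: [-0.8, -0.3, -0.2]
width: 0.998
gripper_force: 0.0
```

Emit:
carry_out([
  [0.3,0,0,0,0,0,0],
  [0.3,0,0,0,0,0,0],
  [0.2,0,0,0,0,0,0],
  [0,0,0,0,0,0,0],
  [0,0,0,0,0,0,0],
  [0,0,0,0,0,0,0],
  [0,0,0,0,0,0,0],
  [0,0,0,0,0,0,0],
], squeeze=30)

```text
clock: 11.1
position: [0.573, 0.1086, 0.0929]
ee_rot: [-2.298, -2.142, 0.001]
force: [-2.0, 0.2, 2.7]
width: 0.368
gripper_force: 29.9
```

Emit:
carry_out([
  [0,0,0,0,0,0,0],
  [0,0,0,0,0,0,0],
  [0,0,0,0,0,0,0],
  [0,0,0,0,0,0,0],
])

```text
clock: 11.5
position: [0.573, 0.1086, 0.0929]
ee_rot: [-2.298, -2.142, 0.001]
force: [-3.1, 0.6, 2.6]
width: 0.371
gripper_force: 29.9
```

Emit:
carry_out([
  [0,0,0,-0.3,0,0,0],
  [0,0,0,-0.5,0,0,0],
  [0,0,0,-0.7,0,0,0],
  [0,0,0,-0.8,0,0,0],
  [0,0,0,-0.8,0,0,0],
  [0,0,0,-0.8,0,0,0],
  [0,0,0,-0.8,0,0,0],
  [0,0,0,-0.3,0,0,0],
])

```text
clock: 12.3
position: [0.5746, 0.109, 0.2209]
ee_rot: [2.296, 2.141, 0.006]
force: [0.4, -0.6, -3.4]
width: 0.372
gripper_force: 29.9
```

Run:
```python
from h import *
plan([492.3,-176.5,218],6.2,n=16,g=0)
```

```text
t 12.3 at [574.6 109.  220.9] D [ -82.3 -285.5   -2.9] turn [ 0.004 -0.001 -0.178] F [ 0.4 -0.6 -3.4] w 0.372 gf 29.9 n 16
[0, -0.73, -0.16, 0.01, 0.0, -0.0, -0.11]
[0, -0.72, -0.16, 0.01, 0.0, -0.0, -0.11]
[0, -0.72, -0.17, 0.01, 0.0, -0.0, -0.11]
[0, -0.72, -0.18, 0.01, 0.0, -0.0, -0.11]
[0, -0.72, -0.19, 0.01, 0.0, -0.0, -0.11]
[0, -0.72, -0.2, 0.01, 0.0, -0.0, -0.11]
[0, -0.71, -0.2, 0.01, 0.0, -0.0, -0.11]
[0, -0.71, -0.21, 0.01, 0.0, -0.0, -0.11]
```

Emit:
carry_out([
  [0,-0.3,-0.07,0,0,0,-0.11],
  [0,-0.6,-0.14,0,0,0,-0.11],
  [0,-0.72,-0.17,0,0,0,-0.11],
  [0,-0.72,-0.18,0,0,0,-0.11],
  [0,-0.72,-0.19,0,0,0,-0.11],
  [0,-0.72,-0.2,0,0,0,-0.11],
  [0,-0.71,-0.2,0,0,0,-0.11],
  [0,-0.71,-0.21,0,0,0,-0.11],
])

```text
clock: 13.1
position: [0.5346, -0.0219, 0.2168]
ee_rot: [-2.2, -2.241, 0.002]
force: [-0.2, -0.4, -3.5]
width: 0.372
gripper_force: 29.9
```

Run:
```python
from h import *
plan([492.3,-176.5,218],6.2,n=8,g=0)
```

```text
t 13.1 at [534.6 -21.9 216.8] D [ -42.3 -154.6    1.2] turn [-0.002  0.    -0.09 ] F [-0.2 -0.4 -3.5] w 0.372 gf 29.9 n 8
[0, -0.77, -0.23, -0.01, -0.0, 0.0, -0.11]
[0, -0.77, -0.23, -0.01, -0.0, 0.0, -0.11]
[0, -0.76, -0.24, -0.01, -0.0, 0.0, -0.11]
[0, -0.76, -0.25, -0.01, -0.0, 0.0, -0.11]
[0, -0.76, -0.26, -0.01, -0.0, 0.0, -0.11]
[0, -0.75, -0.27, -0.01, -0.0, 0.0, -0.11]
[0, -0.75, -0.28, -0.01, -0.0, 0.0, -0.11]
[0, -0.75, -0.29, -0.01, -0.0, 0.0, -0.11]
```

Emit:
carry_out([
  [0,-0.77,-0.23,0,0,0,-0.11],
  [0,-0.77,-0.23,0,0,0,-0.11],
  [0,-0.76,-0.24,0,0,0,-0.11],
  [0,-0.76,-0.25,0,0,0,-0.11],
  [0,-0.76,-0.26,0,0,0,-0.11],
  [0,-0.75,-0.27,0,0,0,-0.11],
  [0,-0.75,-0.28,0,0,0,-0.11],
  [0,-0.7,-0.25,0,0,0,-0.11],
])

```text
clock: 13.9
position: [0.4925, -0.175, 0.2168]
ee_rot: [-2.099, -2.335, 0.002]
force: [0.2, -0.4, -3.1]
width: 0.373
gripper_force: 29.9
```

Emit:
carry_out([
  [0,0,0,0,0,0,0],
  [0,0,0,0,0,0,0],
])

```text
clock: 14.1
position: [0.4932, -0.1738, 0.2172]
ee_rot: [-2.101, -2.334, 0.001]
force: [0.3, 0.5, -3.7]
width: 0.373
gripper_force: 29.9
```

Run:
```python
from h import *
plan([492.3,-176.5,84],6.2,g=0)
im=grab('scene'); grab('side'); cv2.imwrite('pics/s3.png',cv2.resize(im['pixels'][120:330,180:460,::-1],(784,588)))
for n in('scene','side'):
    W,f,H,S,V=tops(dict(np.load(f'pics/{n}.npz'))); x,y,z=np.moveaxis(W,-1,0)
    c=np.hypot(x-.49,y+.177)<.1
    m=c&(z>.13)&(z<.25)&(H>100)&(H<125)&(S>120)&(V>30)
    rect('blue face',W,m); p=W[m]; print('z',np.percentile(p[:,2],[1,99]).round(4))
    q=c&f&(H>8)&(H<28)&(S>50)&(z>.24)
    if q.sum()>20: rect('top',W,q)
```

```text
t 14.1 at [ 493.2 -173.8  217.2] D [  -0.9   -2.7 -133.2] turn [-0.001 -0.001 -0.003] F [ 0.3  0.5 -3.7] w 0.373 gf 29.9 n 6
[0, -0.02, -0.01, 0.89, -0.0, -0.0, -0.01]
[0, -0.02, -0.01, 0.89, -0.0, -0.0, -0.01]
[0, -0.02, -0.01, 0.89, -0.0, -0.0, -0.01]
[0, -0.02, -0.01, 0.89, -0.0, -0.0, -0.01]
[0, -0.02, -0.01, 0.89, -0.0, -0.0, -0.01]
[0, -0.02, -0.01, 0.89, -0.0, -0.0, -0.01]
blue face 847 rect [ 510. -174.] [  8.1 114.8] 6.3 mean [ 508.4 -160.1  187.3] pca ang 95.7
z [0.1475 0.2488]
top 3477 rect [ 511.3 -165.3] [84.9 66.9] 81.4 mean [ 524.8 -158.4  494.2] pca ang 112.5
blue face 1031 rect [ 511.2 -174.5] [ 11.6 114.2] 6.3 mean [ 511.  -167.8  188.2] pca ang 95.9
z [0.1459 0.2466]
top 3328 rect [ 512.4 -171.4] [97.8 71.6] 82.3 mean [ 527.9 -162.5  505. ] pca ang 106.6
```

View pics/s3.png

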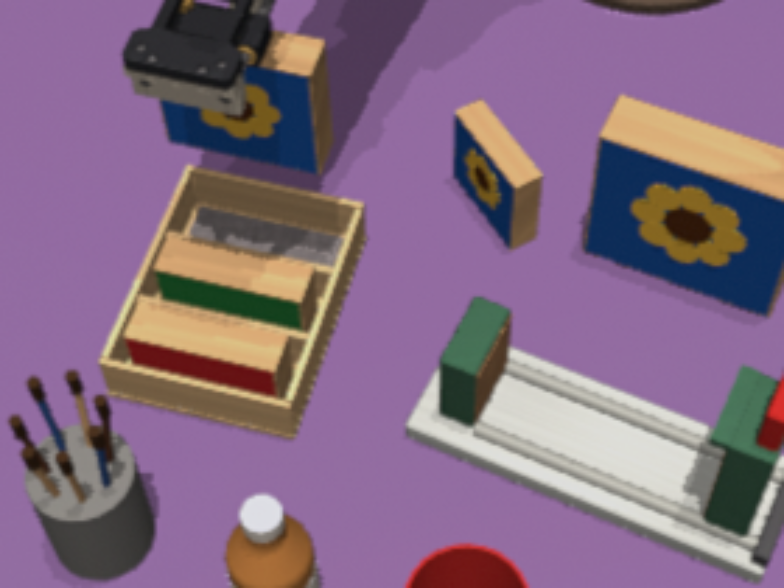

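The panel hangs level, with its blue face at crop pixel (240,110). Its measured centre is (493.6, -174), yaw 6.3°, bottom at about 0.145 m. The free cell below it is clear, so lower it.

Emit:
carry_out([
  [0,-0.06,-0.03,0.5,0,0,0],
  [0,-0.04,0,0.8,0,0,0],
  [0,0,0,0.8,0,0,0],
  [0,0,0,0.8,0,0,0],
  [0,0,0,0.8,0,0,0],
  [0,0,0,0.6,0,0,0],
  [0,0,0,0.4,0,0,0],
  [0,0,0,0,0,0,0],
])

```text
clock: 15.0
position: [0.4925, -0.1754, 0.0988]
ee_rot: [-2.098, -2.335, 0.002]
force: [-0.0, 0.5, -3.2]
width: 0.369
gripper_force: 29.9
```

Emit:
carry_out([
  [0,0,0,0.2,0,0,0],
  [0,0,0,0.15,0,0,0],
  [0,0,0,0.1,0,0,0],
  [0,0,0,0.1,0,0,0],
  [0,0,0,0.08,0,0,0],
  [0,0,0,0,0,0,0],
])

```text
clock: 15.6
position: [0.4934, -0.1762, 0.0846]
ee_rot: [-2.101, -2.336, 0.0]
force: [0.0, -0.5, -4.2]
width: 0.368
gripper_force: 29.9
```

Emit:
carry_out([
  [0,0,0,0.06,0,0,0],
  [0,0,0,0.04,0,0,0],
  [0,0,0,0,0,0,0],
])

```text
clock: 15.9
position: [0.4934, -0.1761, 0.0821]
ee_rot: [-2.101, -2.336, 0.0]
force: [0.2, 0.4, -3.2]
width: 0.371
gripper_force: 29.9
```

Emit:
carry_out([
  [0,0,0,0.04,0,0,0],
  [0,0,0,0.02,0,0,0],
  [0,0,0,0,0,0,0],
])

```text
clock: 16.2
position: [0.4934, -0.1762, 0.0818]
ee_rot: [2.101, 2.336, -0.001]
force: [-4.5, 1.0, 11.4]
width: 0.37
gripper_force: 30.0
```

The force rose from -3 to +11 N, so the panel is on the felt. Release and rise.

Emit:
carry_out([
  [0,0,0,-0.02,0,0,0],
  [0.6,0,0,0,0,0,0],
  [0.6,0,0,0,0,0,0],
  [0.6,0,0,0,0,0,0],
  [0.6,0,0,0,0,0,0],
  [0.6,0,0,-0.1,0,0,0],
  [0.6,0,0,-0.3,0,0,0],
  [0.6,0,0,-0.5,0,0,0],
])

```text
clock: 17.0
position: [0.4931, -0.176, 0.104]
ee_rot: [-2.1, -2.335, 0.001]
force: [-0.3, 0.2, 0.7]
width: 0.603
gripper_force: 0.0
```

Emit:
carry_out([
  [0.6,0,0,-0.8,0,0,0],
  [0.6,0,0,-0.9,0,0,0],
  [0.6,0,0,-0.9,0,0,0],
  [0.6,0,0,-0.9,0,0,0],
  [0.6,0,0,-0.9,0,0,0],
  [0.6,0,0,-0.5,0,0,0],
  [0.6,0,0,0,0,0,0],
  [0.6,0,0,0,0,0,0],
])

```text
clock: 17.8
position: [0.4932, -0.1761, 0.226]
ee_rot: [-2.101, -2.336, 0.0]
force: [-0.8, 0.3, 0.3]
width: 0.598
gripper_force: 0.0
```

Run:
```python
from h import *
im=grab('scene'); grab('side'); cv2.imwrite('pics/s4.png',im['pixels'][...,::-1])
for n in('scene','side'):
    W,f,H,S,V=tops(dict(np.load(f'pics/{n}.npz'))); x,y,z=np.moveaxis(W,-1,0)
    c=np.hypot(x-.49,y+.177)<.09
    rect('top',W,c&f&(H>8)&(H<28)&(S>50)&(z>.105)&(z<.135))
    for a,b,nm in((.557,-.166,'green'),(.62,-.162,'red')): rect(nm,W,(np.hypot(x-a,y-b)<.06)&f&(H>8)&(H<28)&(S>50)&(z>.056)&(z<.07))
    rect('griptop',W,(np.hypot(x-.58,y-.25)<.1)&((H<8)|(H>172))&(S>150)&(z>.174))
```

```text
top 609 rect [ 495.1 -175.2] [ 33.6 117.5] 5.8 mean [ 494.5 -173.   119.8] pca ang 95.3
green 565 rect [ 554.7 -166.9] [ 35.2 117. ] 5.7 mean [ 555.5 -165.    66.6] pca ang 96.3
red 646 rect [ 619.1 -161.3] [ 34.8 116.8] 8.1 mean [ 619.4 -160.7   66.6] pca ang 95.8
griptop 215 rect [580.7 251.8] [15.  52.4] 85.7 mean [583.7 251.5 182.9] pca ang 175.5
top 425 rect [ 497.  -176.3] [ 35.1 118.2] 7.3 mean [ 497.2 -174.9  116.8] pca ang 95.5
green 499 rect [ 559.5 -167.7] [ 37.1 115.6] 9.1 mean [ 558.7 -166.    63.8] pca ang 95.9
red 548 rect [ 621.3 -161.7] [ 35.5 117.1] 5.8 mean [ 622.9 -159.5   63.8] pca ang 96.6
griptop 156 rect [583.8 250.6] [16.4 50.8] 86.5 mean [585.8 250.9 179.5] pca ang 176.3
```

View pics/s4.png

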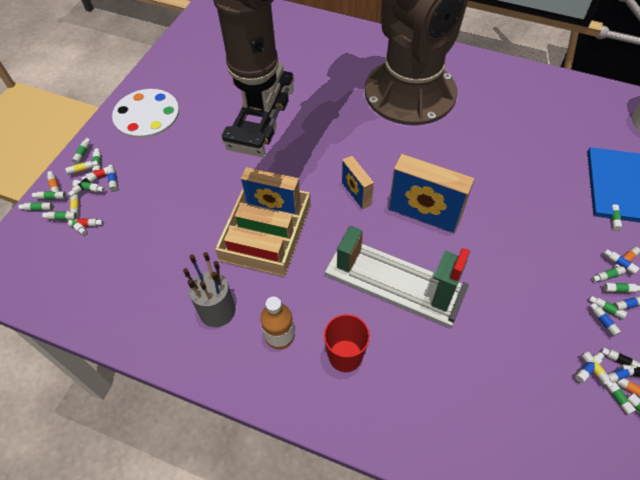

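The panel stands upright in the rear cell at (270,192), with its top at about 118–120 mm against 119 expected. The jaw is at the stop at (447,280), and nothing else has moved. Hand in.

```bash
python3 -c "
from cell import arm
print(arm.sign_off())"
```

```text
the job is handed in; nothing more can be done
None
```

The job is handed in (result not reported back): the jaw is open at its stop, and the sunflower panel stands upright on the felt in the free cell, with the gripper clear and nothing else seen to have moved, at about 18 s of the 58 s allowed.

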